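# Third hand for a pruner holder on the potting-bench shelf

### The job

I am going to screw the green pruner holder to the front edge of the grey shelf. The jar of screws with the yellow label is standing where I need to get in with the screwdriver, so first set it down gently on its own yellow coaster on the shelf and leave the other things as they are. Then hold the holder upright with its flat back pressed square against the shelf's front edge, over the blue tape, with its two screw holes level with the middle of the edge, using a firm and steady push of about 10 N (never ramming it), and finish while you are still gripping and pressing it there so that I can drive the screws.

Things in the scene. Friction and masses are not known exactly. Their poses are not given: they have to be found in the camera images.
- shelf: Narrow grey shelf made from a fence paling, fixed on two end boards: board 110 mm deep (its x), 960 mm long (its y), 18 mm thick, top 150 mm and underside 132 mm above the bench. Origin on the bench under the middle of the board; x points from the front edge to the back edge (away from the robot), y along the shelf, z up. The front edge is the flat rigid face 55 mm to -x of the origin.
- mark (a point): Place for the holder: blue masking tape 56 mm wide (as the holder), under 1 mm thick, with a black centre line, folded over the shelf's front edge; it shows 34 mm back on the top and on the edge face. The point lies on the edge's front face, on the centre line, at mid-thickness of the board (141 mm above the bench). x points square into the edge (direction to push), y along the edge, z up.
- holder: Green stiff plastic pruner holder, loose, about 0.1 kg, upright on the bench: open-topped pocket 44 mm deep (its x), 56 mm wide (its y), 100 mm high at the flat back, front cut down to 52 mm. The flat side walls, 56 mm apart outside, are 100 mm high from x = -11 to +22 mm: grip there across y from above. Origin: centre of the underside. The flat back is the face at x = +22 mm; z up.
- holder_centre (a point): Centre of the holder, 50 mm above its underside; same axes as holder.
- holder_back (a point): Point on the outside of the holder's flat back, midway between its two screw holes, 22 mm to +x of the holder's origin and 73 mm above its underside; x points out of the back, z up. This is the point to bring to mark.
- jar_yellow: Glass screw jar with yellow label band and yellow dot on its black screw lid, about 0.3 kg: 60 mm diameter, 90 mm high, the lid 58 mm diameter over the top 20 mm. Origin at the centre of the underside. It stands on the bench in front of the tape.
- yellow_jar (a point): Centre of the yellow jar on its axis, 45 mm above its underside.
- coaster_yellow (a point): Yellow coaster fixed on the shelf, the yellow jar's own place: shallow dish of 78 mm outside and 73 mm inside diameter, rim 3 mm above its floor. The point is the centre of its floor (153 mm above the bench), on which the jar stands. Two like coasters, red and blue, lie in the same row, 80 mm apart along the shelf; which place has which colour varies.
- red_jar (a point): Centre (45 mm up) of a like jar with red label, standing on the bench at the far right (-y); in use, leave it. The red coaster stays empty.
- blue_jar (a point): Centre (45 mm up) of a like jar with blue label, standing in the blue coaster on the shelf; leave it.
- pot: Small terracotta pot, 78 mm diameter, 70 mm high, on the shelf's left (+y) end in its saucer; origin under its centre; leave it.
- saucer: White ceramic saucer, 88 mm diameter, 14 mm high, under the pot; leave it.
- trowel: Stainless steel hand trowel with wooden handle, 230 mm long, up to 27 mm high, lying along the shelf's right (-y) end; leave it.
- screwdriver: Screwdriver 200 mm long, lying on the bench at the right (-y); leave it.
- pruner: Hand pruner with red handles, 190 mm long, 20 mm high, lying on the bench at the left (+y); leave it.
Things that resemble listed ones, but are neither listed nor needed, are in the scene too. Leave any pink look-alike of the jar_yellow alone.

How it is judged:
By the outcome, as a careful person would: the job done as asked, in the order asked, and still so for the second after the job is handed in, while the arm keeps its last pose, push and grip.
It also fails if it takes over 64 s, if anything falls off the work surface, if the arm or the gripper's body presses on something with over 40 N, if the wrist force passes 120 N, or if a joint passes its speed limit or range.

### The arm

A 6-joint arm with a two-finger parallel gripper is mounted at the origin on the work surface. World frame = base frame: x ahead of the robot, y to its left, z up, the work surface at z = 0. Lengths are in mm, angles in rad, forces in N, time in s.
With the tool pointing down it reaches from about 325 to 775 mm from the base axis. Payload 5.5 kg.
Tool frame: the origin (TCP) lies at the very end of the fingers, on their centre line; the grasp point (between the pads) lies 19 mm behind it; z points along the fingers, y is the line along which they close (so a half turn about z gives the same grasp; the last joint's range is limited). The gripper opens to 88 mm and grips with 3 to 60 N. Pads are 20 mm wide; open, the fingers measure 115 mm over their backs; the gripper's body (75 mm by 178 mm) begins 61 mm behind the grasp point.
Start: joints at [1.273, 0.091, 1.231, -0, 1.82, -0.057], TCP at [143.091, 582.702, 222.631] pointing down, gripper open.
Joint ranges: [-2.87, 2.87], [-0.86, 2.18], [0.17, 2.46], [-1.51, 4.65], [0.06, 2.69], [-2.65, 2.65]. Speed limits (rad/s): [2.57, 2.57, 3.01, 3.14, 3.14, 3.14].

### API

Orientations are given as a 3x3 rotation matrix whose columns are the frame's x, y, z axes.
In Python, from cell import bot gives the robot as it stands. The module is installed in compiled form; this text tells all that it offers.
- The arm moves only by the tool servo_tool, never from a script. Its argument "series" is a list of rows, each a list of 7 numbers: the turn, a rotation vector about the tool's x, y, z in degrees, then the shift along the tool's x, y, z in cm, then the opening in per cent of the stroke, from 0 (shut) to 100 (fully open). In form: [[wx, wy, wz, x, y, z, hand], ...]. A call has 1 to 20 rows; each row is the pose to reach, as a shift and turn from the pose commanded when the call began, along the tool's axes at that moment; what a row does not reach only later rows make up. A row lasts 1/8 s, in which the tool goes at most 62.5 mm and 10.7 degrees, less where a joint would pass 70% of its speed; a pose out of reach is approached as far as the arm can. A call with a gripper value outside its range is refused whole. The fingers move at their own pace and stop on an object; "newtons" is the grip in N (left out, the last holds). Time passes only in rows, so rows that repeat a pose let the fingers close. It gives the time, the measured TCP pose, the force, the opening and the grip force at its end, in the units of the state.
- bot.read_state(): the state, without advancing time (a new reading comes with each control period).
- bot.camera(name): name is "side" or "top"; returns (picture, depth): 400x640x3 uint8, red, green, blue; 400x640 float32, mm along the optical axis (not along the pixel's ray), 0 where there is no reading.
- bot.get_calibration(name): a dict with "camera_matrix" (3x3 intrinsics, pixels), "xyz" and "rotation" of the camera in the world. Camera axes: x right, y down, z forward; pixel columns grow to the right and rows downward; lengths in mm; the calibration is good to about 2 mm. A picture is of the moment at which its call begins. get_calibration takes no time and is no camera call.
- bot.hand_in(): hands the job in; it is judged then, once.
Trained networks look in the newest picture that a camera, given by its name, has taken for a name from the list of things; names that differ only in an ending like _2 or _b are one class to them, and where a whole thing is asked for, a point or a joint stands for the part that bears it (a point fixed in the world has none). Each returns a list of dicts, best first, with "p" (0 to 1); they miss things now and then, are a little off and sometimes report something else, mostly with a low value. They report only what shows in the picture. A call takes as long as a camera call. They do not tell look-alikes from the thing itself.
- bot.boxes_of(target, camera): "at" ([x, y, z] in mm, in world coordinates, good to about 4 mm: the middle of the surface that is visible of it).
- bot.mark_of(target, camera): "at" ([x, y, z] in mm, in world coordinates, good to about 4 mm: a listed point, or the origin of a listed thing).
The state is a dict: "time": time; "joint_positions": joint angles; "dq": joint speeds; "joint_efforts": joint torques, N m; "tool_pos": TCP position; "tool_rot": TCP orientation; "ft_force": force on the tool from outside, world axes, zero at the start; "torque": the same for the moment, N m; "finger_gap": opening from 0.0 (shut) to 1.0 (fully open); "gripper_force": force on a finger pad.
Only numpy, scipy, OpenCV 4.12 (cv2) and the standard library are available. Lean on these libraries where they do the work, as an engineer would, in place of code of your own. Each camera call takes 0.05 s, during which the arm holds its last target. There are 200 camera calls.

## Working session

There is one attempt and no reset: what is moved stays moved. The work goes in short steps, Python scripts to look and compute and a tool call to move; the robot and the scene stay as the last step left them, time stands still between calls to the robot, and variables do not carry over. Pictures are saved under pics/ and viewed, at most 10 in all, crops included, and the job is handed in when it is done.

Besides the shell and the picture viewer there is one more tool, called in YAML: its name, and indented under it one key for each argument. servo_tool: Moves the arm, as the interface text tells. Its arguments: {"type":"object","properties":{"series":{"type":"array"},"newtons":{"type":"number"}},"required":["series"]}

```bash
mkdir -p pics; python3 - <<'E'
from cell import bot
import cv2,numpy as np
s=bot.read_state(); print(s['time'],s['tool_pos'],np.round(s['tool_rot'],3).tolist(),s['ft_force'],s['finger_gap'])
for c in('top','side'):
    p,d=bot.camera(c); cv2.imwrite(f'pics/{c}0.png',p[:,:,::-1]); np.savez(f'{c}0.npz',p=p,d=d)
    k=bot.get_calibration(c); print(c,np.round(k['xyz']),np.round(k['rotation'],2).tolist())
    for t in('mark','holder','holder_back','holder_centre','jar_yellow','yellow_jar','coaster_yellow','shelf','red_jar','blue_jar'):
        print(c,t,[(round(r['p'],2),np.round(r['at']).tolist()) for r in bot.mark_of(t,c)[:3]])
E
```

```text
0.0 [143.00635143 582.38478232 221.47744572] [[-0.971, 0.239, -0.001], [0.239, 0.971, -0.002], [0.0, -0.002, -1.0]] [-0.10853745 -0.56039432  1.07264434] 1.000498915463338
top [ 321.  -44. 1563.] [[-0.0, -0.99, 0.13], [-1.0, 0.01, 0.02], [-0.02, -0.13, -0.99]]
top mark [(0.57, [558.0, -139.0, 142.0])]
top holder [(0.59, [459.0, 247.0, -1.0]), (0.15, [452.0, -378.0, 4.0])]
top holder_back [(0.85, [483.0, 248.0, 70.0]), (0.23, [652.0, 390.0, 155.0])]
top holder_centre [(0.77, [461.0, 251.0, 48.0]), (0.32, [456.0, -120.0, 0.0])]
top jar_yellow [(0.9, [342.0, -98.0, -1.0]), (0.84, [389.0, -15.0, 2.0]), (0.83, [354.0, -223.0, -2.0])]
top yellow_jar [(0.91, [391.0, -20.0, 46.0]), (0.82, [344.0, -98.0, 42.0]), (0.78, [454.0, -120.0, 43.0])]
top coaster_yellow [(0.79, [634.0, 173.0, 152.0])]
top shelf [(0.95, [628.0, 15.0, 0.0])]
top red_jar [(0.77, [511.0, -466.0, 43.0]), (0.68, [457.0, -119.0, 46.0])]
top blue_jar []
side [ 289.  703. 1015.] [[-0.96, -0.19, 0.18], [-0.27, 0.72, -0.64], [-0.01, -0.66, -0.75]]
side mark [(0.68, [558.0, -142.0, 137.0]), (0.33, [595.0, -315.0, 151.0])]
side holder [(0.67, [456.0, 252.0, -5.0]), (0.57, [654.0, 385.0, 158.0]), (0.4, [640.0, 254.0, 199.0])]
side holder_back [(0.86, [479.0, 249.0, 77.0])]
side holder_centre [(0.73, [454.0, 254.0, 53.0])]
side jar_yellow [(0.96, [341.0, -98.0, -2.0]), (0.96, [349.0, -222.0, 1.0]), (0.73, [456.0, -122.0, 4.0])]
side yellow_jar [(0.87, [392.0, -23.0, 46.0]), (0.86, [456.0, -124.0, 46.0]), (0.83, [342.0, -96.0, 43.0])]
side coaster_yellow [(0.69, [634.0, 175.0, 156.0])]
side shelf [(0.91, [626.0, 24.0, 0.0])]
side red_jar [(0.65, [510.0, -460.0, 48.0]), (0.17, [437.0, 428.0, -1.0])]
side blue_jar [(0.89, [639.0, 254.0, 199.0])]
```

View pics/top0.png

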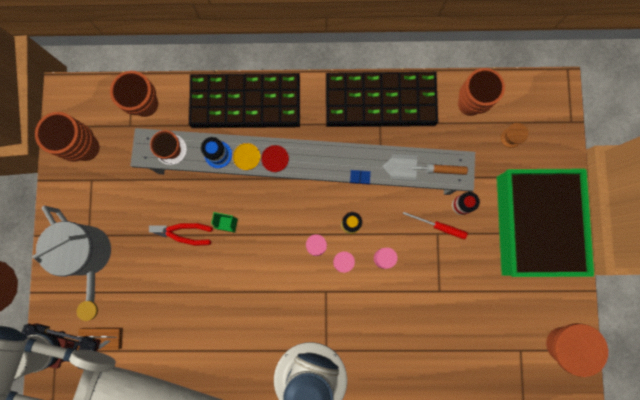

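View pics/side0.png

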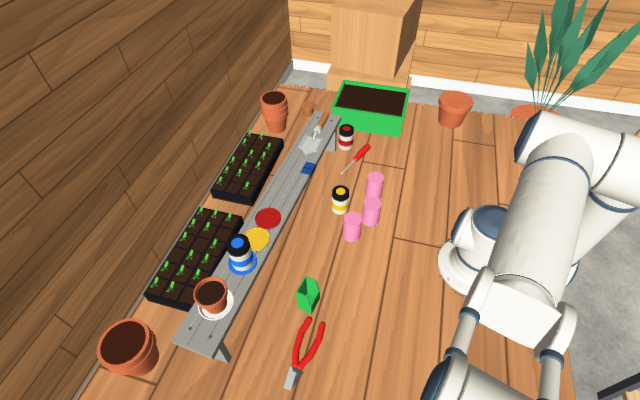

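The top view shows the yellow jar at (352,222), the yellow coaster at (246,156), the tape at (360,177) and the holder at (224,223). The pink look-alikes are at (316,245), (344,262) and (386,258). I'll refine these positions and the yaw angles from depth.

```bash
cat > h.py <<'E'
from cell import bot
import cv2,numpy as np
def cloud(c,new=True,f=None):
    if new: p,d=bot.camera(c)
    else: z=np.load(f'{c}0.npz'); p,d=z['p'],z['d']
    k=bot.get_calibration(c); K=k['camera_matrix']
    v,u=np.mgrid[:400,:640]
    P=np.stack([(u-K[0][2])/K[0][0]*d,(v-K[1][2])/K[1][1]*d,d],-1)@np.array(k['rotation']).T+k['xyz']
    P[d==0]=np.nan
    return p,P,cv2.cvtColor(p,cv2.COLOR_RGB2HSV)
def near(P,c,r): return np.hypot(P[...,0]-c[0],P[...,1]-c[1])<r
def rect(Q): return [np.round(np.array(a),1).tolist() for a in cv2.minAreaRect(Q[:,:2].astype(np.float32))]
def circ(Q):
    c,r=cv2.minEnclosingCircle(Q[:,:2].astype(np.float32)); return np.round(c,1).tolist(),round(r,1),np.round(np.median(Q,0),1).tolist()
E
python3 - <<'E'
from h import *
for c in('top','side'):
    p,P,H=cloud(c,False); z=P[...,2]; h,s,v=H[...,0],H[...,1],H[...,2]
    grey=(abs(z-150)<6)&(s<60)&(abs(P[...,0]-630)<110)&(abs(P[...,1])<480)
    Q=P[grey]; print(c,'shelf',len(Q),rect(Q),np.median(Q[:,2]))
    # front edge: min x per y bin
    ys,xs=[],[]
    for y in range(-400,400,10):
        q=Q[abs(Q[:,1]-y)<5]
        if len(q)>5: ys.append(y); xs.append(q[:,0].min())
    f=np.polyfit(ys,xs,1)
    for _ in range(3):
        r=np.array(xs)-np.polyval(f,ys); m=abs(r)<4; f=np.polyfit(np.array(ys)[m],np.array(xs)[m],1)
    print(' front line x=',f,m.sum())
    bl=(h>100)&(h<130)&(s>120)&near(P,(575,-140),60)
    Q=P[bl&(abs(z-150)<6)]; print(' tape top',len(Q),rect(Q),np.round(Q.mean(0),1)); 
    g=(h>50)&(h<85)&(s>100)&near(P,(458,250),70); Q=P[g]; print(' holder',len(Q),rect(Q),Q.min(0).round(),Q.max(0).round())
    Q=P[g&(z>92)]; print(' holder top',len(Q),rect(Q) if len(Q)>3 else '')
    Q=P[near(P,(455,-121),60)&(z>85)&(z<97)]; print(' jar lid',len(Q),circ(Q))
    Q=P[(h>18)&(h<35)&(s>120)&near(P,(634,174),60)&(abs(z-154)<10)]; print(' coaster',len(Q),circ(Q))
    Q=P[near(P,(640,254),60)&(z>233)]; print(' blue lid',len(Q),circ(Q))
    Q=P[near(P,(655,390),75)&(z>205)]; print(' pot rim',len(Q),circ(Q))
p,P,H=cloud('side',False)
cv2.imwrite('pics/c1.png',cv2.resize(np.hstack([p[270:320,280:340],p[150:200,280:340]]),None,fx=6,fy=6,interpolation=cv2.INTER_CUBIC)[:,:,::-1])
E
```

```text
top shelf 8608 [[627.7, 13.4], [943.9, 111.2], 85.5] 149.93540171862855
 front line x= [7.85479639e-02 5.72279686e+02] 75
 tape top 222 [[576.7, -141.0], [52.8, 35.0], 87.1] [ 576.7 -141.8  150. ]
 holder 348 [[459.4, 253.4], [56.6, 42.1], 78.8] [434. 223.  -5.] [484. 283. 103.]
 holder top 38 [[464.1, 251.5], [55.2, 32.2], 77.7]
 jar lid 299 ([457.9, -120.4], 28.9, [458.2, -121.1, 90.0])
 coaster 610 ([637.2, 175.7], 40.1, [636.6, 175.8, 153.0])
 blue lid 389 ([641.1, 254.7], 30.3, [640.8, 254.0, 242.8])
 pot rim 686 ([656.3, 385.6], 40.4, [656.9, 386.7, 216.2])
side shelf 6003 [[626.4, 12.8], [944.4, 112.6], 85.5] 149.30666256975178
 front line x= [7.78901060e-02 5.70424046e+02] 75
 tape top 121 [[575.1, -142.9], [56.6, 34.5], 85.0] [ 574.2 -141.8  149.6]
 holder 631 [[458.4, 254.5], [59.0, 45.5], 80.2] [432. 224.  -1.] [485. 285. 103.]
 holder top 80 [[463.9, 253.0], [57.2, 34.1], 80.2]
 jar lid 182 ([455.6, -122.1], 30.7, [455.5, -119.0, 89.0])
 coaster 420 ([636.2, 173.9], 42.5, [629.3, 170.8, 152.5])
 blue lid 384 ([640.0, 254.4], 30.1, [637.8, 257.1, 242.2])
 pot rim 879 ([654.2, 386.4], 39.4, [654.7, 386.4, 215.0])
```

View pics/c1.png

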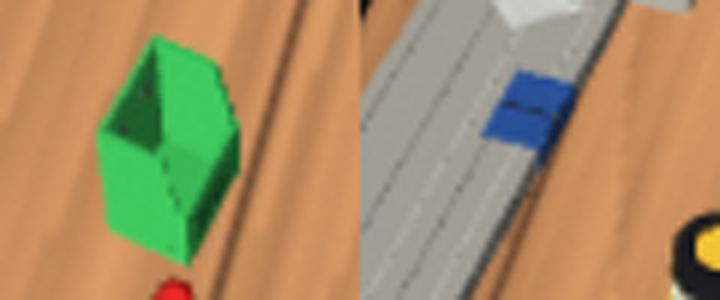

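The crop shows the holder's tall back facing the shelf (+x) and the tape's centre line clearly. The rounded target for the jar is (457,-121). I'll grip it along the shelf's x direction, which keeps the fingers clear of the blue jar later.

```bash
cat > plan.py <<'E'
import numpy as np, json, os
from scipy.spatial.transform import Rotation as Ro
def down(yd):  # tool pointing down, tool y at yd degrees in world
    a=np.radians(yd); y=np.array([np.cos(a),np.sin(a),0]); z=np.array([0,0,-1.]); return np.stack([np.cross(y,z),y,z],1)
F='cmd.json'
def cur():
    if os.path.exists(F): d=json.load(open(F)); return np.array(d['p']),np.array(d['R'])
    return np.array([143.091,582.702,222.631]),down(72.94+3.27)
def row(p,yd):
    p0,R0=cur(); return np.round(np.r_[Ro.from_matrix(R0.T@down(yd)).as_rotvec(True),R0.T@(np.array(p)-p0)/10],2).tolist()
def commit(r):
    p0,R0=cur(); R=R0@Ro.from_rotvec(r[:3],degrees=True).as_matrix(); p=p0+R0@np.array(r[3:6])*10
    json.dump(dict(p=p.tolist(),R=R.tolist()),open(F,'w')); print('cmd',p.round(1),'yd',np.degrees(np.arctan2(R[1,1],R[0,1])).round(2))
E
python3 -c "
from plan import *
for z in(200,120,36): print(row((457,-121,z),-4.5))
from cell import bot; print(bot.read_state()['time'])"
```

```text
[0.0, 0.0, 80.71, -47.26, -60.86, 2.26]
[0.0, 0.0, 80.71, -47.26, -60.86, 10.26]
[0.0, 0.0, 80.71, -47.26, -60.86, 18.66]
1.1
```

servo_tool:
  series:
    - [0,0,80.7,-47.3,-60.9,2.3,100]
    - [0,0,80.7,-47.3,-60.9,2.3,100]
    - [0,0,80.7,-47.3,-60.9,2.3,100]
    - [0,0,80.7,-47.3,-60.9,2.3,100]
    - [0,0,80.7,-47.3,-60.9,2.3,100]
    - [0,0,80.7,-47.3,-60.9,2.3,100]
    - [0,0,80.7,-47.3,-60.9,2.3,100]
    - [0,0,80.7,-47.3,-60.9,2.3,100]
    - [0,0,80.7,-47.3,-60.9,2.3,100]
    - [0,0,80.7,-47.3,-60.9,2.3,100]
    - [0,0,80.7,-47.3,-60.9,2.3,100]
    - [0,0,80.7,-47.3,-60.9,2.3,100]
    - [0,0,80.7,-47.3,-60.9,2.3,100]
    - [0,0,80.7,-47.3,-60.9,2.3,100]
    - [0,0,80.7,-47.3,-60.9,2.3,100]
    - [0,0,80.7,-47.3,-60.9,2.3,100]
    - [0,0,80.7,-47.3,-60.9,2.3,100]
    - [0,0,80.7,-47.3,-60.9,2.3,100]

```text
time: 3.35
tool_pos: [457.2, -121.0, 199.9]
tool_rot: [[0.077, 0.997, 0.001], [0.997, -0.077, -0.0], [-0.0, 0.001, -1.0]]
ft_force: [0.4, 0.0, -0.0]
finger_gap: 1.002
gripper_force: 0.0
```

servo_tool:
  series:
    - [0,0,0,0,0,4,100]
    - [0,0,0,0,0,8,100]
    - [0,0,0,0,0,12,100]
    - [0,0,0,0,0,15,100]
    - [0,0,0,0,0,16.4,100]
    - [0,0,0,0,0,16.4,100]
    - [0,0,0,0,0,16.4,80]
    - [0,0,0,0,0,16.4,72]
    - [0,0,0,0,0,16.4,66]
    - [0,0,0,0,0,16.4,60]
    - [0,0,0,0,0,16.4,55]
    - [0,0,0,0,0,16.4,50]
    - [0,0,0,0,0,16.4,50]
    - [0,0,0,0,0,16.4,50]
  newtons: 25

```text
time: 5.1
tool_pos: [457.2, -121.7, 36.5]
tool_rot: [[0.078, 0.997, 0.0], [0.997, -0.078, -0.0], [-0.0, 0.0, -1.0]]
ft_force: [-3.7, -0.7, 5.7]
finger_gap: 0.682
gripper_force: 25.0
```

```bash
python3 -c "
from plan import *
commit([0,0,80.7,-47.3,-60.9,2.3]); commit([0,0,0,0,0,16.4])
print(row((636.7,174.8,250),-4.5),row((636.7,174.8,191),-4.5))"
```

```text
cmd [ 457.3 -121.5  199.6] yd -4.49
cmd [ 457.3 -121.5   35.6] yd -4.49
[0.0, 0.0, 0.01, 30.94, 15.57, -21.44] [0.0, 0.0, 0.01, 30.94, 15.57, -15.54]
```

servo_tool:
  series:
    - [0,0,0,0,0,-1,50]
    - [0,0,0,0,0,-4,50]
    - [0,0,0,0,0,-8,50]
    - [0,0,0,0,0,-12,50]
    - [0,0,0,0,0,-16,50]
    - [0,0,0,0,0,-20,50]
    - [0,0,0,1,0.5,-21.4,50]
    - [0,0,0,4,2,-21.4,50]
    - [0,0,0,8,4,-21.4,50]
    - [0,0,0,12,6,-21.4,50]
    - [0,0,0,16,8,-21.4,50]
    - [0,0,0,20,10,-21.4,50]
    - [0,0,0,24,12,-21.4,50]
    - [0,0,0,27.5,13.8,-21.4,50]
    - [0,0,0,30,15,-21.4,50]
    - [0,0,0,30.9,15.6,-21.4,50]
    - [0,0,0,30.9,15.6,-21.4,50]
    - [0,0,0,30.9,15.6,-21.4,50]

```text
time: 7.35
tool_pos: [636.7, 173.4, 249.6]
tool_rot: [[0.079, 0.997, -0.0], [0.997, -0.079, -0.0], [-0.0, -0.0, -1.0]]
ft_force: [-0.2, 0.1, -2.6]
finger_gap: 0.677
gripper_force: 25.0
```

```bash
python3 - <<'E'
from plan import *
from h import *
commit([0,0,0,30.9,15.6,-21.4])
s=bot.read_state(); print(s['time'],s['tool_pos'],s['ft_force'],s['finger_gap'])
for c in('top','side'):
    p,P,H=cloud(c); print(c,[(round(r['p'],2),np.round(r['at']).tolist()) for r in bot.mark_of('yellow_jar',c)])
    cv2.imwrite(f'pics/{c}2.png',p[:,:,::-1])
p=cv2.imread('pics/side2.png')[170:330,170:370]; cv2.imwrite('pics/c2.png',cv2.resize(p,None,fx=3,fy=3))
E
```

```text
cmd [637.  174.3 249.6] yd -4.49
7.35 [636.70952034 173.4364828  249.56556982] [-0.16514009  0.1153142  -2.57108453] 0.6768335927883998
top [(0.88, [394.0, -21.0, 47.0]), (0.77, [351.0, -220.0, 43.0]), (0.75, [344.0, -95.0, 41.0])]
side [(0.96, [392.0, -23.0, 42.0]), (0.84, [636.0, 171.0, 261.0]), (0.76, [345.0, -222.0, 46.0]), (0.66, [343.0, -97.0, 43.0]), (0.48, [627.0, 21.0, 0.0])]
```

View pics/c2.png

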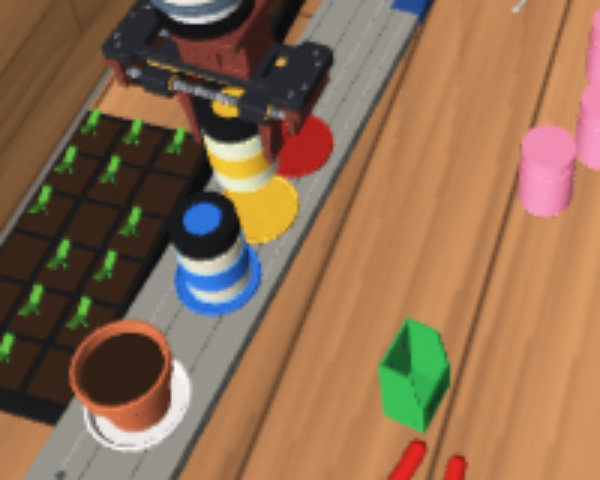

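The jar hangs upright over the yellow coaster (crop pixel (262,208)). The blue jar is clear. I'll lower it slowly.

servo_tool:
  series:
    - [0,0,0,0.1,0,1,50]
    - [0,0,0,0.1,0,3,50]
    - [0,0,0,0.1,0,4.5,50]
    - [0,0,0,0.1,0,5.2,50]
    - [0,0,0,0.1,0,5.6,50]
    - [0,0,0,0.1,0,5.75,50]
    - [0,0,0,0.1,0,5.85,50]
    - [0,0,0,0.1,0,5.95,50]
    - [0,0,0,0.1,0,5.95,50]
    - [0,0,0,0.1,0,5.95,50]

```text
time: 8.8
tool_pos: [637.1, 175.3, 190.3]
tool_rot: [[0.078, 0.997, 0.0], [0.997, -0.078, 0.0], [0.0, 0.0, -1.0]]
ft_force: [0.5, 0.2, -3.4]
finger_gap: 0.68
gripper_force: 25.0
```

Not in contact yet. I'll creep down in small steps.

servo_tool:
  series:
    - [0,0,0,0,0,0.05,50]
    - [0,0,0,0,0,0.1,50]
    - [0,0,0,0,0,0.15,50]
    - [0,0,0,0,0,0.15,50]

```text
time: 9.3
tool_pos: [637.1, 175.3, 189.6]
tool_rot: [[0.078, 0.997, 0.001], [0.997, -0.078, 0.0], [0.0, 0.001, -1.0]]
ft_force: [-1.2, 0.0, 1.8]
finger_gap: 0.678
gripper_force: 25.0
```

Contact is confirmed: the wrist force went from −3.4 to +1.8 N. Next I release, retreat upwards and plan the holder grasp.

servo_tool:
  series:
    - [0,0,0,0,0,0.1,72]
    - [0,0,0,0,0,0.1,78]
    - [0,0,0,0,0,0.1,84]
    - [0,0,0,0,0,0.1,84]
    - [0,0,0,0,0,-1,84]
    - [0,0,0,0,0,-3,84]
    - [0,0,0,0,0,-6,84]
    - [0,0,0,0,0,-9,84]
    - [0,0,0,0,0,-10.5,84]
    - [0,0,0,0,0,-10.5,84]

```text
time: 10.55
tool_pos: [637.5, 175.4, 296.3]
tool_rot: [[0.078, 0.997, 0.004], [0.997, -0.078, 0.001], [0.001, 0.004, -1.0]]
ft_force: [1.2, 0.3, -0.3]
finger_gap: 0.843
gripper_force: 0.0
```

```bash
python3 - <<'E'
from plan import *
commit([0,0,0,.1,0,5.95]);commit([0,0,0,0,0,.15]);commit([0,0,0,0,0,-10.5])
from h import *
s=bot.read_state(); print(s['time'],s['tool_pos'])
for z in (290,200,55): print(row((462.6,252.8,z),79.8))
E
```

```text
cmd [637.1 175.3 190.1] yd -4.49
cmd [637.1 175.3 188.6] yd -4.49
cmd [637.1 175.3 293.6] yd -4.49
10.55 [637.47573115 175.38203988 296.32804909]
[0.0, 0.0, -84.29, 6.36, -18.0, 0.36]
[0.0, 0.0, -84.29, 6.36, -18.0, 9.36]
[0.0, 0.0, -84.29, 6.36, -18.0, 23.86]
```

servo_tool:
  series:
    - [0,0,-8,0.6,-3,0,84]
    - [0,0,-18,2,-7,0,90]
    - [0,0,-28,3,-11,0.4,100]
    - [0,0,-38,4,-15,0.4,100]
    - [0,0,-48,6,-17,3,100]
    - [0,0,-58,6.4,-18,6,100]
    - [0,0,-68,6.4,-18,8,100]
    - [0,0,-78,6.4,-18,9.4,100]
    - [0,0,-84.3,6.4,-18,9.4,100]
    - [0,0,-84.3,6.4,-18,9.4,100]
    - [0,0,-84.3,6.4,-18,9.4,100]
    - [0,0,-84.3,6.4,-18,9.4,100]

```text
time: 12.05
tool_pos: [462.7, 253.2, 199.8]
tool_rot: [[-0.984, 0.178, 0.0], [0.178, 0.984, 0.0], [-0.0, 0.0, -1.0]]
ft_force: [0.4, -1.0, -0.0]
finger_gap: 0.999
gripper_force: 0.0
```

```bash
python3 - <<'E'
from plan import *
commit([0,0,-84.3,6.4,-18,9.4])
from h import *
s=bot.read_state(); print(s['time'],s['tool_pos'],np.round(s['tool_rot'],3).tolist())
for c in('top','side'):
    p,P,H=cloud(c); z=P[...,2]; h,sa=H[...,0],H[...,1]
    print(c,[(round(r['p'],2),np.round(r['at']).tolist()) for r in bot.mark_of('yellow_jar',c)])
    g=(h>50)&(h<85)&(sa>100)&near(P,(458,250),70)&(z<110); Q=P[g]; print(' holder',len(Q),rect(Q) if len(Q)>3 else '')
    Q=P[near(P,(637,175),45)&(z>236)&(z<250)]; print(' lid',len(Q),circ(Q) if len(Q)>3 else '')
    cv2.imwrite(f'pics/{c}3.png',p[:,:,::-1])
a=cv2.imread('pics/side3.png')[190:340,160:360]; b=cv2.imread('pics/top3.png')[120:270,150:350]; cv2.imwrite('pics/c3.png',cv2.resize(np.hstack([a,b]),None,fx=2,fy=2))
E
```

```text
cmd [462.6 253.2 199.6] yd 79.81
12.05 [462.66482577 253.21506564 199.75123258] [[-0.984, 0.178, 0.0], [0.178, 0.984, 0.0], [-0.0, 0.0, -1.0]]
top [(0.84, [350.0, -223.0, 44.0]), (0.8, [391.0, -21.0, 44.0]), (0.63, [640.0, 178.0, 193.0]), (0.53, [340.0, -94.0, 43.0])]
 holder 8 [[455.9, 256.3], [64.3, 11.8], 41.5]
 lid 381 ([639.3, 175.9], 29.7, [638.2, 175.8, 242.9])
side [(0.65, [391.0, -22.0, 44.0]), (0.61, [638.0, 174.0, 196.0]), (0.57, [342.0, -97.0, 45.0]), (0.37, [349.0, -222.0, 44.0]), (0.3, [455.0, 253.0, -4.0])]
 holder 631 [[458.3, 254.1], [57.7, 45.6], 79.3]
 lid 320 ([637.9, 175.5], 30.4, [635.4, 178.3, 242.4])
```

View pics/c3.png

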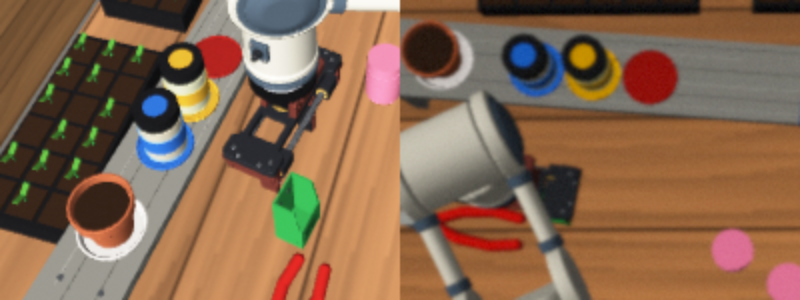

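The yellow jar stands level in the yellow coaster: lid at z = 243, about 1.5 mm off centre. Now I grip the holder.

servo_tool:
  series:
    - [0,0,0,0,0,4,100]
    - [0,0,0,0,0,8,100]
    - [0,0,0,0,0,12,100]
    - [0,0,0,0,0,14,100]
    - [0,0,0,0,0,14.5,100]
    - [0,0,0,0,0,14.5,85]
    - [0,0,0,0,0,14.5,75]
    - [0,0,0,0,0,14.5,68]
    - [0,0,0,0,0,14.5,64]
    - [0,0,0,0,0,14.5,60]
    - [0,0,0,0,0,14.5,50]
    - [0,0,0,0,0,14.5,50]
    - [0,0,0,0,0,14.5,50]
  newtons: 40

```text
time: 13.88
tool_pos: [462.9, 253.2, 55.2]
tool_rot: [[-0.984, 0.177, 0.001], [0.177, 0.984, 0.0], [-0.001, 0.0, -1.0]]
ft_force: [-1.3, -2.1, 5.4]
finger_gap: 0.636
gripper_force: 40.0
```

```bash
python3 - <<'E'
from plan import *
commit([0,0,0,0,0,14.5])
from h import *
s=bot.read_state(); print(s['time'],s['tool_pos'],np.round(s['tool_rot'],3).tolist())
# pressed: TCP 18 mm in front of edge; hold 80 mm off first. shelf x axis (.997,-.078)
ex=np.array([.997,-.078,0]); m=np.array([559.5,-140.5,0])
print(row((462,253,125),79.8),row(m-98*ex+[0,0,123.1],85.5),row(m-38*ex+[0,0,123.1],85.5))
E
```

```text
cmd [462.6 253.2  54.6] yd 79.81
13.875 [462.94017116 253.18462888  55.24582409] [[-0.984, 0.177, 0.001], [0.177, 0.984, 0.0], [-0.001, 0.0, -1.0]]
[0.0, 0.0, 0.01, 0.06, -0.04, -7.04] [0.0, 0.0, -5.69, -6.75, -38.02, -6.85] [0.0, 0.0, -5.69, -12.72, -37.42, -6.85]
```

servo_tool:
  series:
    - [0,0,0,0,0,-1,50]
    - [0,0,0,0,0,-4,50]
    - [0,0,0,0,0,-8,50]
    - [0,0,0,0,-1,-11,50]
    - [0,0,-1,-0.5,-4,-12,50]
    - [0,0,-2,-1.5,-8,-12,50]
    - [0,0,-3,-2.5,-12.5,-12,50]
    - [0,0,-4,-3.5,-17,-12,50]
    - [0,0,-5,-4.5,-21.5,-12,50]
    - [0,0,-5.7,-5.5,-26,-12,50]
    - [0,0,-5.7,-6,-30.5,-12,50]
    - [0,0,-5.7,-6.5,-34.5,-12,50]
    - [0,0,-5.7,-6.8,-37,-11,50]
    - [0,0,-5.7,-6.8,-38,-9,50]
    - [0,0,-5.7,-6.8,-38,-7.5,50]
    - [0,0,-5.7,-6.8,-38,-6.8,50]
    - [0,0,-5.7,-6.8,-38,-6.8,50]
    - [0,0,-5.7,-6.8,-38,-6.8,50]
    - [0,0,-5.7,-6.8,-38,-6.8,50]

```text
time: 16.25
tool_pos: [462.7, -132.7, 123.4]
tool_rot: [[-0.997, 0.078, 0.001], [0.078, 0.997, -0.0], [-0.001, -0.0, -1.0]]
ft_force: [-0.1, -0.8, 0.1]
finger_gap: 0.639
gripper_force: 40.0
```

```bash
cat > look.py <<'E'
from plan import *
from h import *
import sys
n=sys.argv[1]
s=bot.read_state(); print(s['time'],s['tool_pos'].round(1),np.round(s['tool_rot'],3).tolist(),s['ft_force'].round(1),s['torque'].round(2),s['finger_gap'])
for c in('top','side'):
    p,P,H=cloud(c); z=P[...,2]; h,sa=H[...,0],H[...,1]
    for t in('holder_back','holder_centre','mark'): print(c,t,[(round(r['p'],2),np.round(r['at'],1).tolist()) for r in bot.mark_of(t,c)[:2]])
    g=(h>50)&(h<85)&(sa>100)&near(P,s['tool_pos'][:2],75); Q=P[g]; print(' holder',len(Q),rect(Q) if len(Q)>3 else '', Q.min(0).round(1),Q.max(0).round(1), np.percentile(Q[:,2],[1,3,97,99]).round(1))
    Q=P[(h>100)&(h<130)&(sa>120)&near(P,(575,-140),60)&(abs(z-150)<6)]; print(' tape',len(Q),rect(Q) if len(Q)>3 else '')
    cv2.imwrite(f'pics/{c}{n}.png',p[:,:,::-1])
a=cv2.imread(f'pics/side{n}.png')[130:230,270:370]; b=cv2.imread(f'pics/top{n}.png')[140:240,310:410]; cv2.imwrite(f'pics/c{n}.png',cv2.resize(np.hstack([a,b]),None,fx=4,fy=4,interpolation=cv2.INTER_CUBIC))
E
python3 -c "
from plan import *
commit([0,0,-5.7,-6.8,-38,-6.8])"; python3 look.py 4
```

```text
cmd [ 462.3 -132.8  122.6] yd 85.51
16.25 [ 462.7 -132.7  123.4] [[-0.997, 0.078, 0.001], [0.078, 0.997, -0.0], [-0.001, -0.0, -1.0]] [-0.1 -0.8  0.1] [ 0.01  0.   -0.02] 0.6388782295828286
top holder_back []
top holder_centre [(0.46, [461.6, -134.5, 119.1])]
top mark [(0.43, [556.3, -137.7, 142.7])]
 holder 62 [[438.9, -125.6], [59.2, 19.6], 88.1] [ 429.4 -155.3   65.5] [449.1 -95.9 295.4] [ 66.2  66.8 222.5 253.2]
 tape 132 [[580.7, -142.0], [51.2, 26.8], 86.5]
side holder_back [(0.79, [478.6, -133.1, 142.2])]
side holder_centre [(0.83, [453.5, -130.9, 117.4])]
side mark [(0.43, [555.4, -141.4, 141.7]), (0.41, [454.9, -378.0, -0.4])]
 holder 246 [[444.6, -119.1], [72.1, 53.9], 63.4] [ 433.6 -157.9   66.6] [481.1 -74.8 208.5] [ 68.8  71.3 142.2 146. ]
 tape 119 [[575.2, -141.6], [56.9, 34.4], 87.0]
```

View pics/c4.png

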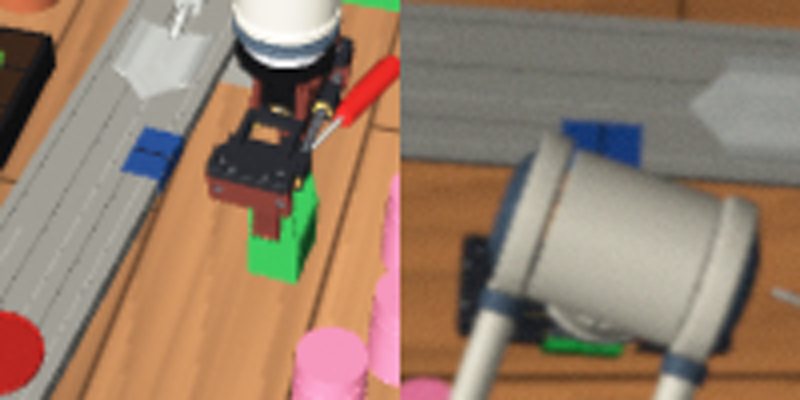

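The side crop shows the holder upright in the gripper in front of the tape. I'll check its lateral alignment against the tape line in the shelf frame.

```bash
python3 - <<'E'
from h import *
th=np.radians(-4.48); ey=np.array([-np.sin(th),np.cos(th),0]); ex=np.array([np.cos(th),np.sin(th),0])
s=bot.read_state(); print('tcp lat',s['tool_pos']@ey,'x',s['tool_pos']@ex)
pc=lambda a:np.percentile(a,[1,3,50,97,99]).round(1)
for c in('top','side'):
    p,P,H=cloud(c); z=P[...,2]; h,sa=H[...,0],H[...,1]
    g=(h>50)&(h<85)&(sa>100)&near(P,(462,-133),45)&(z>60)&(z<172); Q=P[g]
    print(c,'holder',len(Q),'lat',pc(Q@ey),'x',pc(Q@ex),'z',pc(Q[:,2]))
    p,P,H=cloud(c,False); z=P[...,2]; h,sa=H[...,0],H[...,1]
    t=(h>95)&(h<135)&(sa>90)&near(P,(575,-140),50)&(abs(z-150)<5); Q=P[t]
    l=Q@ey; print(' tape lat',pc(l),(pc(l)[[0,4]].mean()),'x',pc(Q@ex))
    dark=near(P,(575,-141),14)&(H[...,2]<90)&(abs(z-150)<5); print(' line',dark.sum(),(P[dark]@ey).mean() if dark.any() else '', H[...,2][t].min(),np.median(H[...,2][t]))
    w=1./(1+np.exp((H[...,2]-np.percentile(H[...,2][t],12)).astype(float)/4)); m=t&near(P,(575,-141),16); print(' wline',(P[m]@ey*w[m]).sum()/w[m].sum())
E
```

```text
tcp lat -96.3646658451585 x 471.2291249495121
top holder 56 lat [-119.5 -118.8  -96.   -70.1  -68.5] x [446.2 446.4 448.7 457.1 457.3] z [ 64.5  65.6 111.2 123.8 127.2]
 tape lat [-122.  -120.9  -95.1  -70.4  -69.2] -95.6 x [569.6 570.1 586.3 603.2 603.9]
 line 5 -96.09659919857548 75 115.0
 wline -95.40523762695582
side holder 242 lat [-122.  -120.9  -67.9  -63.4  -62.3] x [444.1 444.4 457.2 487.2 487.5] z [ 68.1  71.2 102.1 139.3 142.9]
 tape lat [-124.2 -122.6  -96.1  -70.2  -69.3] -96.75 x [567.4 567.8 583.6 601.2 601.7]
 line 2 -97.32850232258664 70 151.0
 wline -96.9348730099394
```

Alignment is within about 1 mm, and the underside is at about 68 mm. I'll approach to within about 8 mm of contact.

servo_tool:
  series:
    - [0,0,0,-1,0,0,50]
    - [0,0,0,-3,0,0,50]
    - [0,0,0,-5,0,0,50]
    - [0,0,0,-6.2,0,0,50]
    - [0,0,0,-6.8,0,0,50]
    - [0,0,0,-7,0,0,50]
    - [0,0,0,-7.1,0,0,50]
    - [0,0,0,-7.1,0,0,50]
    - [0,0,0,-7.1,0,0,50]

```text
time: 17.88
tool_pos: [532.9, -138.4, 122.8]
tool_rot: [[-0.997, 0.078, 0.0], [0.078, 0.997, -0.0], [-0.0, -0.0, -1.0]]
ft_force: [0.1, -0.1, -0.3]
finger_gap: 0.635
gripper_force: 40.0
```

servo_tool:
  series:
    - [0,0,0,-0.1,0,0,50]
    - [0,0,0,-0.2,0,0,50]
    - [0,0,0,-0.3,0,0,50]
    - [0,0,0,-0.4,0,0,50]
    - [0,0,0,-0.45,0,0,50]
    - [0,0,0,-0.5,0,0,50]
    - [0,0,0,-0.5,0,0,50]

```text
time: 18.75
tool_pos: [538.1, -138.8, 122.6]
tool_rot: [[-0.997, 0.078, -0.0], [0.078, 0.997, 0.0], [0.0, 0.0, -1.0]]
ft_force: [-0.7, 0.0, -0.0]
finger_gap: 0.633
gripper_force: 40.0
```

servo_tool:
  series:
    - [0,0,0,-0.05,0,0,50]
    - [0,0,0,-0.1,0,0,50]
    - [0,0,0,-0.15,0,0,50]
    - [0,0,0,-0.15,0,0,50]

```text
time: 19.25
tool_pos: [539.6, -138.9, 122.6]
tool_rot: [[-0.997, 0.078, -0.0], [0.078, 0.997, 0.0], [0.0, 0.0, -1.0]]
ft_force: [0.4, -0.2, -0.5]
finger_gap: 0.641
gripper_force: 40.0
```

servo_tool:
  series:
    - [0,0,0,-0.03,0,0,50]
    - [0,0,0,-0.06,0,0,50]
    - [0,0,0,-0.1,0,0,50]
    - [0,0,0,-0.1,0,0,50]

```text
time: 19.75
tool_pos: [540.5, -139.0, 122.6]
tool_rot: [[-0.997, 0.078, -0.0], [0.078, 0.997, -0.0], [0.0, -0.0, -1.0]]
ft_force: [0.1, -0.5, -1.5]
finger_gap: 0.635
gripper_force: 40.0
```

servo_tool:
  series:
    - [0,0,0,-0.03,0,0,50]
    - [0,0,0,-0.06,0,0,50]
    - [0,0,0,-0.1,0,0,50]
    - [0,0,0,-0.1,0,0,50]

```text
time: 20.25
tool_pos: [541.5, -139.1, 122.6]
tool_rot: [[-0.997, 0.078, -0.0], [0.078, 0.997, -0.0], [-0.0, -0.0, -1.0]]
ft_force: [-0.4, 0.6, -0.9]
finger_gap: 0.637
gripper_force: 40.0
```

servo_tool:
  series:
    - [0,0,0,-0.03,0,0,50]
    - [0,0,0,-0.06,0,0,50]
    - [0,0,0,-0.06,0,0,50]

```text
time: 20.62
tool_pos: [541.6, -139.1, 122.6]
tool_rot: [[-0.997, 0.079, -0.001], [0.079, 0.997, 0.0], [0.001, 0.0, -1.0]]
ft_force: [-5.6, 1.5, 0.8]
finger_gap: 0.637
gripper_force: 40.0
```

In contact at 5.6 N. I'll add a little more and let it settle.

servo_tool:
  series:
    - [0,0,0,-0.02,0,0,50]
    - [0,0,0,-0.03,0,0,50]
    - [0,0,0,-0.03,0,0,50]
    - [0,0,0,-0.03,0,0,50]

```text
time: 21.12
tool_pos: [541.6, -139.1, 122.7]
tool_rot: [[-0.997, 0.079, -0.002], [0.079, 0.997, 0.0], [0.002, 0.0, -1.0]]
ft_force: [-5.7, 1.1, 2.0]
finger_gap: 0.637
gripper_force: 40.0
```

```bash
python3 look.py 5; python3 - <<'E'
from h import *
s=[bot.read_state() for _ in range(3)]
for i in range(4):
    bot.camera('top'); q=bot.read_state(); print(q['time'],q['ft_force'].round(1),q['torque'].round(2),q['tool_pos'].round(1))
E
```

```text
21.125 [ 541.6 -139.1  122.7] [[-0.997, 0.079, -0.002], [0.079, 0.997, 0.0], [0.002, 0.0, -1.0]] [-5.7  1.1  2. ] [ 0.15  0.97 -0.1 ] 0.6372230221591116
top holder_back [(0.46, [564.0, -137.1, 139.8]), (0.34, [539.9, -137.7, 116.1])]
top holder_centre [(0.63, [542.4, -138.8, 118.3])]
top mark []
 holder 126 [[526.1, -131.9], [22.9, 58.4], 0.6] [ 514.4 -161.2   63.2] [ 537.5 -102.9  221.3] [ 63.8  65.2 218.2 220. ]
 tape 0 
side holder_back [(0.65, [560.5, -138.7, 144.8])]
side holder_centre [(0.73, [537.1, -136.9, 120.5])]
side mark []
 holder 287 [[524.4, -132.1], [90.7, 61.0], 65.5] [ 477.8 -164.7   67.2] [562.  -79.1 458.6] [ 69.8  72.  161.2 209.1]
 tape 0 
21.575 [-6.   1.6  3.2] [ 0.09  0.97 -0.06] [ 541.6 -139.1  122.7]
21.625 [-6.9  0.4  1.3] [ 0.15  1.   -0.07] [ 541.6 -139.1  122.6]
21.675 [-6.5  1.4  1.2] [ 0.15  0.96 -0.06] [ 541.6 -139.   122.7]
21.725 [-6.5  1.   1.5] [ 0.11  0.94 -0.09] [ 541.6 -139.1  122.7]
```

View pics/c5.png

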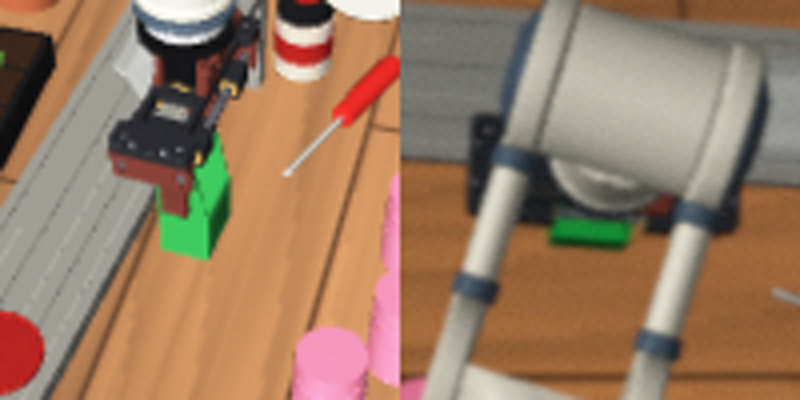

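The holder's flat back meets the edge squarely (tilt 0.002 rad) at about 6.3 N. I'll increase the push to 10 N.

servo_tool:
  series:
    - [0,0,0,-0.02,0,0,50]
    - [0,0,0,-0.04,0,0,50]
    - [0,0,0,-0.06,0,0,50]
    - [0,0,0,-0.06,0,0,50]
    - [0,0,0,-0.06,0,0,50]

```text
time: 22.35
tool_pos: [541.6, -139.1, 122.7]
tool_rot: [[-0.997, 0.079, -0.003], [0.079, 0.997, 0.0], [0.003, 0.0, -1.0]]
ft_force: [-8.6, 0.9, 2.8]
finger_gap: 0.635
gripper_force: 40.0
```

servo_tool:
  series:
    - [0,0,0,-0.02,0,0,50]
    - [0,0,0,-0.04,0,0,50]
    - [0,0,0,-0.04,0,0,50]
    - [0,0,0,-0.04,0,0,50]
    - [0,0,0,-0.04,0,0,50]
    - [0,0,0,-0.04,0,0,50]

```text
time: 23.1
tool_pos: [541.6, -139.1, 122.7]
tool_rot: [[-0.997, 0.079, -0.004], [0.079, 0.997, 0.001], [0.004, 0.0, -1.0]]
ft_force: [-11.3, 1.8, 3.6]
finger_gap: 0.634
gripper_force: 40.0
```

```bash
python3 - <<'E'
from h import *
F=[]
for i in range(10):
    bot.camera('side'); q=bot.read_state(); F.append(q['ft_force'])
F=np.array(F); print(q['time'],F.mean(0),F.std(0),q['tool_pos'].round(2),np.round(q['tool_rot'],4).tolist())
E
```

```text
23.6 [-11.14585586   1.65421049   3.53494873] [0.49404996 0.33003368 0.35076686] [ 541.6  -139.07  122.71] [[-0.9969, 0.0787, -0.0043], [0.0787, 0.9969, 0.0005], [0.0043, 0.0002, -1.0]]
```

servo_tool:
  series:
    - [0,0,0,0.02,0,-0.02,50]
    - [0,0,0,0.02,0,-0.02,50]
    - [0,0,0,0.02,0,-0.02,50]
    - [0,0,0,0.02,0,-0.02,50]

```text
time: 24.1
tool_pos: [541.6, -139.0, 122.7]
tool_rot: [[-0.997, 0.079, -0.004], [0.079, 0.997, 0.001], [0.004, 0.0, -1.0]]
ft_force: [-9.9, 1.5, 1.1]
finger_gap: 0.639
gripper_force: 40.0
```

```bash
python3 - <<'E'
from h import *
F=[]
for i in range(10):
    bot.camera('side'); q=bot.read_state(); F.append(q['ft_force'])
F=np.array(F); print(q['time'],F.mean(0),F.std(0),q['tool_pos'].round(2),q['gripper_force'])
if 9<-F.mean(0)[0]<11: print(bot.hand_in())
E
```

```text
24.6 [-9.89889632  1.29594134  2.61534882] [0.39849639 0.59589023 0.55539607] [ 541.57 -139.05  122.67] 40.00061273574829
the job is handed in; nothing more can be done
None
```

The job is handed in: the yellow jar stands on its yellow coaster, and the arm is still gripping the green holder and pressing it squarely over the tape at about 10 N, with its screw holes within about 1 mm of mid-edge.

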